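# Unclamp the flat bar from the bench screw press

## Robot

A 6-joint arm with a two-finger parallel gripper is mounted at the origin on the work surface. World frame = base frame: x ahead of the robot, y to its left, z up, the work surface at z = 0. Lengths are in m, angles in rad, forces in N, time in s.
With the tool pointing down it reaches from about 0.35 to 0.775 m from the base axis. Payload 7.3 kg.
Tool frame: the origin (TCP) lies midway between the tips of the shut fingers; the grasp point (between the pads) lies 19 mm behind it; z points along the fingers, y is the direction in which the jaws open and shut (so a half turn about z gives the same grasp; the last joint's range is limited). The gripper opens to 92 mm and grips with 3 to 60 N. Pads are 19 mm wide; open, the fingers measure 130 mm over their backs; the gripper's body (75 mm by 190 mm) begins 47 mm behind the grasp point.
Start: joints at [1.182, 0.342, 1.524, -0, 1.275, -0.146], TCP at [0.126, 0.51, 0.227] pointing down, gripper open.
Joint ranges: [-2.53, 2.53], [-0.77, 2.02], [0.04, 2.7], [-1, 4.14], [0.28, 2.66], [-3.11, 3.11]. Speed limits (rad/s): [2.57, 2.57, 3.14, 3.14, 3.14, 3.14].

## Interface

Orientations are given as [roll, pitch, yaw] about the fixed x, y, z axes, in that order (R = Rz(yaw) Ry(pitch) Rx(roll)).
In Python, from cell import status, eyes, job gives the robot as it stands.
- The arm moves only by the tool jog_arm, never from a script. Its argument "series" is a list of rows, each a list of 3 entries, a list of its own where there are three numbers: the gripper command: -1 is shut, 1 is fully open, values between are in proportion, then the shift along the tool's x, y, z in m, then the turn, a rotation vector about the tool's x, y, z in rad. In form: [[grip, [x, y, z], [ax, ay, az]], ...]. A call has 1 to 12 rows; each row is the pose to reach, as a shift and turn from the pose commanded when the call began, along the tool's axes at that moment; what a row does not reach only later rows make up. A row lasts 1/12 s, in which the tool goes at most 41.7 mm and 7.16 degrees, less where a joint would pass 70% of its speed; a pose out of reach is approached as far as the arm can. A call with a gripper value outside its range is refused whole. The fingers move at their own pace and stop on an object; "squeeze" is the grip in N (left out, the last holds). Time passes only in rows, so rows that repeat a pose let the fingers close. It gives the time, the measured TCP pose, the force and the opening at its end, in the units of the state.
- status.observe(): the state, without advancing time (a new reading comes with each control period).
- eyes.read_camera(name): name is "scene" or "side" or "wrist"; returns a dict with "img" (480x640x3 uint8, red, green, blue), "range_z" (480x640 float32, m along the optical axis (not along the pixel's ray), 0 where there is no reading), "camera_matrix" (3x3 intrinsics, pixels), "T" (4x4, takes a point from camera to world coordinates); the wrist camera has in their place "tool_from_camera" (4x4, takes a point from camera to tool coordinates, whose origin is the TCP and whose axes are the flange's). Camera axes: x right, y down, z forward; pixel columns grow to the right and rows downward; lengths in m; the calibration is good to about 2 mm. A picture is of the moment at which its call begins: read the wrist's pose just before it.
- job.hand_in(): hands the job in, once; it reports no verdict.
The state is a dict: "time": time; "qpos": joint angles; "qvel": joint speeds; "joint_efforts": joint torques, N m; "tool_pos": TCP position; "tool_rot": TCP orientation; "contact_force": force on the tool from outside, world axes, zero at the start; "torque": the same for the moment, N m; "opening": finger opening in m.
Only numpy, scipy, OpenCV 4.12 (cv2) and the standard library are available. Lean on these libraries where they do the work, as an engineer would, in place of code of your own. Each camera call takes 0.05 s, during which the arm holds its last target.

## Task

Two identical small screw presses stand on the bench, and one of them has a flat steel bar lying under its screw. Turn the handwheel of that press anticlockwise (seen from above), letting your hand rise with the screw, until the screw is fully up at its stop, then let go of the wheel. Leave the bar lying where it is on its anvil, and leave the wheel of the empty press alone.

Things in the scene. Friction and masses are not known exactly. Their poses are not given: they have to be found in the camera images.
- loaded_wheel (a joint): turn of the handwheel of the press with the bar, rad: 0 = screw down on the bar, 1.40 = fully up at its stop; grows anticlockwise seen from above. Starts between 0 and 0.25: one grasp is enough. Steep thread: wheel and stem rise 10 mm per rad (14 mm in all). Turns stiffly (0.3 N m), stays where it is left.
- loaded_wheel_mid (a point): centre of that wheel, on the vertical screw axis at half rim height (204 to 207 mm above the bench at the start); rises with it. Dark steel, round, 56 mm outside diameter, upright rim 18 mm high, three spokes, a 12 mm nut 5 mm above the rim. Grip across the outside in any direction. Below the rim only the 22 mm stem for 44 mm or more, then the grey frame (top 151 mm, 60 x 120 mm), bolted down.
- flat_bar: bright steel bar, 200 x 25 x 10 mm, lying level and loose on the 40 mm high anvil of the loaded press, under the screw, its ends sticking out some 55 to 85 mm left and right of the press's head; origin at the centre of its underside, length along its own y axis.
- empty_wheel_rim (a point): a point on the rim of the identical wheel of the empty press, which stands 0.32 to 0.61 m from the loaded one, on the other side (left or right) of the bench; 24 mm from that wheel's axis at half rim height; moves with that wheel, which is to be left alone.
Things that resemble listed ones, but are neither listed nor needed, are in the scene too. What is shaped like the part that bears loaded_wheel but blue or pink is not meant.

How it is judged:
At the end, for the whole second after the job is handed in: The handwheel of the press with the bar stands within about 11 degrees (0.2 rad) of its upper stop (joint above 1.2 of 1.4 rad), released; the bar lies still on the anvil within 20 mm of where it was (value of joint loaded_wheel above 1.2 rad and distance of flat_bar from where it was at the start of the episode below 0.02 m and linear speed of flat_bar below 0.02 m/s); the robot touches nothing.
It fails at once if the handwheel of the empty press is moved by more than 10 mm at its rim (distance of empty_wheel_rim from where it was at the start of the episode above 0.01 m).
It also fails if it takes over 35 s, if anything falls off the work surface, if the arm or the gripper's body presses on something with over 40 N, if the wrist force passes 120 N, or if a joint passes its speed limit or range.

## Working session

There is one attempt and no reset: what is moved stays moved. The work goes in short steps, Python scripts to look and compute and a tool call to move; the robot and the scene stay as the last step left them, time stands still between calls to the robot, and variables do not carry over. Pictures are saved under pics/ and viewed, and the job is handed in when it is done.

Besides the shell and the picture viewer there is one more tool, called after "Call:" by a JSON object that holds its "method" and its "body", one argument or row to a line. jog_arm: Moves the arm, as the interface text tells. Its arguments: {"type":"object","properties":{"series":{"type":"array","items":{"type":"array"}},"squeeze":{"type":"number"}},"required":["series"]}

```bash
mkdir -p pics; ls
cat > h.py <<'E'
import numpy as np,cv2
from cell import status,eyes,job
def snap(n,f):
    s=status.observe();d=eyes.read_camera(n)
    cv2.imwrite('pics/'+f,d['img'][:,:,::-1]); np.savez('pics/'+f[:-4],**d,tp=s['tool_pos'],tr=s['tool_rot'])
    return s,d
def pts(d,T=None):
    K=d['camera_matrix'];T=d['T'] if T is None else T;z=d['range_z'];v,u=np.mgrid[:480,:640]
    P=np.stack([(u-K[0,2])/K[0,0]*z,(v-K[1,2])/K[1,1]*z,z],-1)
    return P@T[:3,:3].T+T[:3,3]
E
python3 - <<'E'
from h import *
for n in('scene','side','wrist'): s,d=snap(n,n+'0.png')
print(s)
E
```

```text
pics
{'time': 0.1, 'qpos': array([ 1.18200305e+00,  3.42631674e-01,  1.52491727e+00, -2.91445292e-06,
        1.27541886e+00, -1.46002657e-01]), 'qvel': array([-0.00158767, -0.00222792, -0.00333391,  0.00135704,  0.00236014,
       -0.00029951]), 'joint_efforts': array([ 2.17971479e-03, -4.31993115e+01, -2.44697535e+01,  7.20071350e-02,
        5.25620522e-02, -7.40709766e-05]), 'tool_pos': array([0.12605625, 0.50926317, 0.22612704]), 'tool_rot': array([-3.14023173e+00, -1.97305458e-04,  2.89880275e+00]), 'contact_force': array([ 0.43016835, -0.3163462 , -0.51927898]), 'torque': array([-0.03483556, -0.07049394,  0.01267884]), 'opening': 0.09207556556690173}
```

View pics/scene0.png

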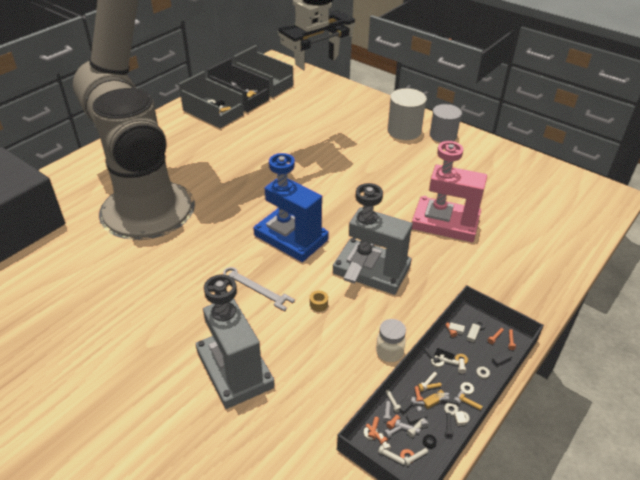

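View pics/side0.png

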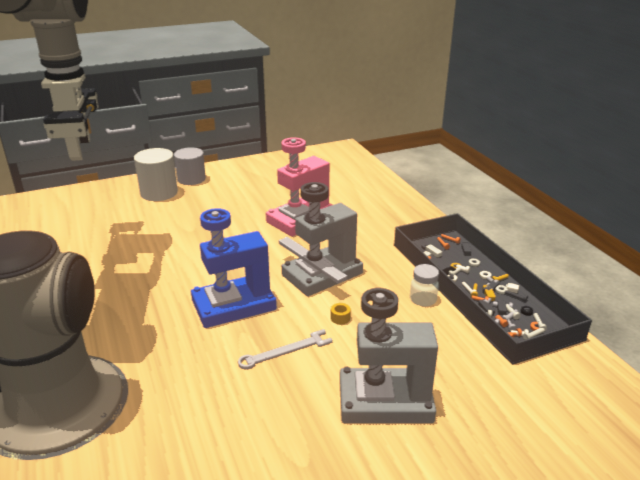

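View pics/wrist0.png

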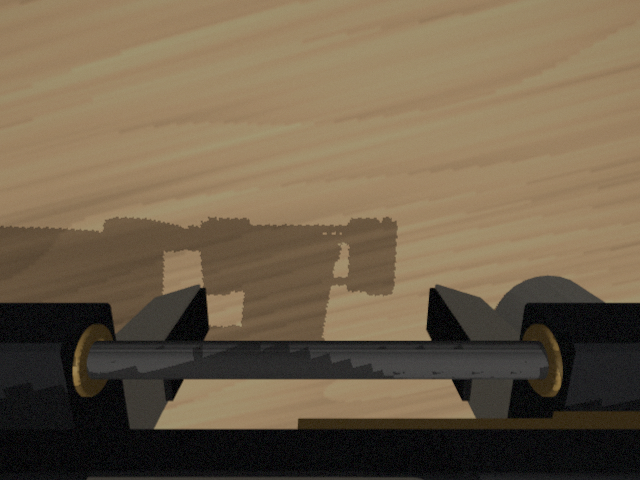

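In the scene view the loaded press is the grey one, with its wheel at about (369,194) and its bar at (360,262). In the side view its wheel is at about (314,193). The empty press's wheel is at (220,290) in scene and (380,303) in side. Next I'll measure them.

```bash
python3 - <<'E'
from h import *
from scipy.optimize import least_squares
boxes={'scene':{'L':(350,178,390,215),'E':(198,270,242,308),'blue':(264,150,300,178),'pink':(434,138,468,165)},'side':{'L':(296,178,334,206),'E':(355,286,402,320),'blue':(196,206,236,235),'pink':(278,134,310,156)}}
for n in boxes:
    d=np.load(f'pics/{n}0.npz');P=pts(d)
    for k,(a,b,c,e) in boxes[n].items():
        Q=P[b:e,a:c].reshape(-1,3);z=d['range_z'][b:e,a:c].ravel()
        Q=Q[(z>0)&(Q[:,2]>.188)&(Q[:,2]<.235)]
        # drop outliers
        m=np.median(Q,0);Q=Q[np.linalg.norm((Q-m)[:,:2],axis=1)<.05]
        print(n,k,len(Q),m.round(4),'min',np.percentile(Q,1,axis=0).round(4),'max',np.percentile(Q,99,axis=0).round(4))
        # top of rim points: enclosing circle
        zt=np.percentile(Q[:,2],90);R=Q[(Q[:,2]>.2)]
        (cx,cy),r=cv2.minEnclosingCircle(R[:,:2].astype(np.float32));print('   circ',round(cx,4),round(cy,4),round(r,4))
    # ray-based: dark mask ellipse for grey wheels
E
python3 - <<'E'
import cv2
a=cv2.imread('pics/scene0.png')[170:290,330:420];b=cv2.imread('pics/side0.png')[170:290,270:370]
cv2.imwrite('pics/crop0.png',cv2.hconcat([cv2.resize(a,None,fx=4,fy=4),cv2.resize(b,None,fx=4,fy=4)]))
E
```

```text
scene L 540 [0.5384 0.1629 0.2137] min [0.5098 0.1394 0.1989] max [0.5617 0.1931 0.2225]
   circ 0.5364 0.1664 0.0307
scene E 807 [ 0.4899 -0.2055  0.212 ] min [ 0.461  -0.2286  0.1974] max [ 0.5142 -0.1759  0.2203]
   circ 0.4865 -0.2022 0.0296
scene blue 472 [0.3303 0.1355 0.2115] min [0.3021 0.1118 0.1969] max [0.3557 0.1653 0.2209]
   circ 0.326 0.1386 0.0307
scene pink 439 [0.5859 0.4022 0.2113] min [0.5568 0.3793 0.1974] max [0.6095 0.435  0.2213]
   circ 0.5832 0.4073 0.0324
side L 486 [0.5294 0.1589 0.2125] min [0.5057 0.1378 0.1967] max [0.5575 0.1923 0.222 ]
   circ 0.5308 0.1673 0.0323
side E 963 [ 0.4823 -0.2091  0.2104] min [ 0.4583 -0.2305  0.1966] max [ 0.51   -0.1773  0.2191]
   circ 0.4858 -0.2035 0.0294
side blue 592 [0.3229 0.1298 0.2102] min [0.2984 0.1103 0.1956] max [0.3514 0.1652 0.2188]
   circ 0.326 0.1392 0.0307
side pink 336 [0.5763 0.3968 0.21  ] min [0.5525 0.3785 0.1961] max [0.6047 0.4347 0.2191]
   circ 0.5793 0.4088 0.034
```

View pics/crop0.png

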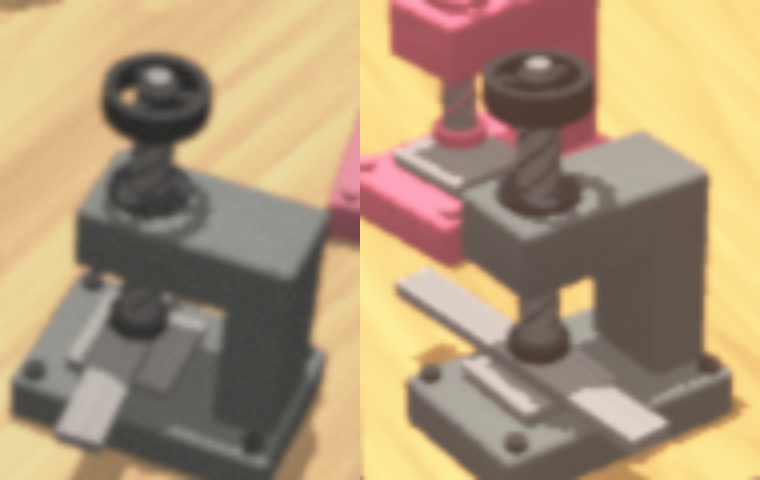

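The wheel centre is at about (0.535, 0.166) with mid-height near 0.206. I'll lift and travel there, keeping the current yaw. That gives q6 ≈ -1.0 at the grasp and about -2.4 after the turn, which is in range.

Call:
{"method": "jog_arm", "body": {
  "series": [
    [1,[0,0,-0.04],[0,0,0]],
    [1,[-0.03,-0.015,-0.08],[0,0,0]],
    [1,[-0.07,-0.034,-0.08],[0,0,0]],
    [1,[-0.105,-0.052,-0.08],[0,0,0]],
    [1,[-0.14,-0.069,-0.08],[0,0,0]],
    [1,[-0.175,-0.086,-0.08],[0,0,0]],
    [1,[-0.21,-0.103,-0.08],[0,0,0]],
    [1,[-0.245,-0.12,-0.08],[0,0,0]],
    [1,[-0.28,-0.138,-0.08],[0,0,0]],
    [1,[-0.315,-0.155,-0.08],[0,0,0]],
    [1,[-0.34,-0.167,-0.08],[0,0,0]],
    [1,[-0.36,-0.177,-0.08],[0,0,0]]
  ]
}}

```text
time: 1.15
tool_pos: [0.4347, 0.2492, 0.3064]
tool_rot: [-3.141, -0.0, 2.897]
contact_force: [-1.5, 0.1, -0.5]
opening: 0.0917
```

Run:
```python
from h import *
s,d=snap('wrist','wrist1.png');print(s['tool_pos'],s['tool_rot'],d['tool_from_camera'].round(3))
```

```text
[0.43473585 0.24922643 0.30636086] [-3.14110286e+00 -1.89071184e-04  2.89674520e+00] [[ 0.001 -0.958 -0.287  0.077]
 [ 1.     0.001  0.001 -0.   ]
 [-0.001 -0.287  0.958 -0.158]
 [ 0.     0.     0.     1.   ]]
```

View pics/wrist1.png

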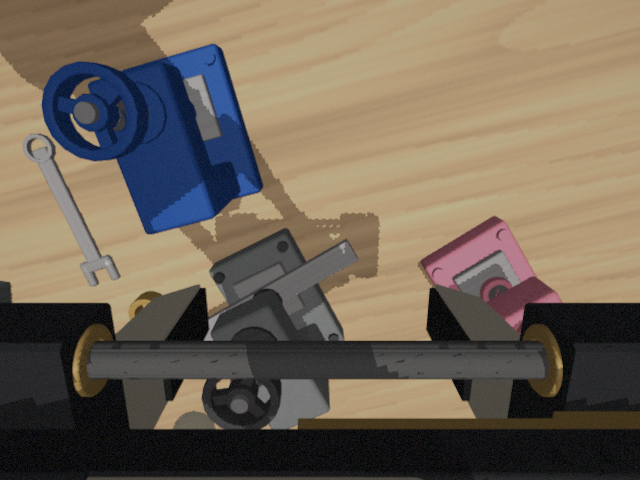

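The wrist view shows the loaded press's black wheel at about (240,402), between the fingers' image positions, with the bar next to it. Now I'll move over it.

Call:
{"method": "jog_arm", "body": {
  "series": [
    [1,[-0.035,-0.017,0],[0,0,0]],
    [1,[-0.07,-0.034,0],[0,0,0]],
    [1,[-0.1,-0.049,0],[0,0,0]],
    [1,[-0.117,-0.057,0],[0,0,0]],
    [1,[-0.117,-0.057,0],[0,0,0]]
  ]
}}

```text
time: 1.62
tool_pos: [0.5352, 0.1651, 0.3055]
tool_rot: [-3.14, -0.0, 2.895]
contact_force: [-0.5, -0.1, -0.7]
opening: 0.0918
```

Run:
```python
from h import *
s,d=snap('wrist','wrist2.png');snap('scene','scene2.png');print(s['tool_pos'],s['tool_rot'],s['qpos'])
```

```text
[0.53524352 0.16508444 0.30550445] [-3.14034464e+00 -4.33074399e-04  2.89495121e+00] [ 1.62903844e-01  3.62954756e-01  1.27677729e+00 -9.74612755e-04
  1.50275485e+00 -1.16118461e+00]
```

View pics/wrist2.png

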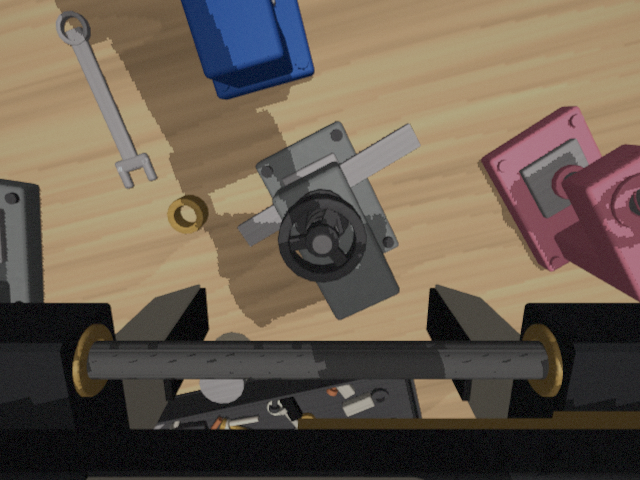

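The wheel is now fully in view, centred at about (321,238). I'll refine its position from here.

Run:
```python
from h import *
from scipy.spatial.transform import Rotation as R
d=dict(np.load('pics/wrist2.npz'));W=np.eye(4);W[:3,:3]=R.from_euler('xyz',d['tr']).as_matrix();W[:3,3]=d['tp']
T=W@d['tool_from_camera'];P=pts(d,T)
Q=P[180:295,265:380].reshape(-1,3)
Q=Q[(Q[:,2]>.19)&(Q[:,2]<.235)]
h=np.histogram(Q[:,2],bins=np.arange(.19,.236,.002));print(list(zip(h[1].round(3),h[0])))
top=Q[(Q[:,2]>np.median(Q[:,2])-.003)&(Q[:,2]<np.median(Q[:,2])+.003)]
rr=top[:,:2].astype(np.float32);(c,r)=cv2.minEnclosingCircle(rr);print(len(top),np.median(top,0),c,r)
# outer-hull robust
e=cv2.fitEllipse(cv2.convexHull(rr));print(e)
# in tool axes
w=np.array([*c,.206]);print('tool shift',W[:3,:3].T@(w-W[:3,3]))
```

```text
[(np.float64(0.19), np.int64(18)), (np.float64(0.192), np.int64(15)), (np.float64(0.194), np.int64(11)), (np.float64(0.196), np.int64(26)), (np.float64(0.198), np.int64(54)), (np.float64(0.2), np.int64(120)), (np.float64(0.202), np.int64(119)), (np.float64(0.204), np.int64(138)), (np.float64(0.206), np.int64(141)), (np.float64(0.208), np.int64(276)), (np.float64(0.21), np.int64(565)), (np.float64(0.212), np.int64(328)), (np.float64(0.214), np.int64(2370)), (np.float64(0.216), np.int64(562)), (np.float64(0.218), np.int64(65)), (np.float64(0.22), np.int64(235)), (np.float64(0.222), np.int64(8)), (np.float64(0.224), np.int64(0)), (np.float64(0.226), np.int64(0)), (np.float64(0.228), np.int64(0)), (np.float64(0.23), np.int64(0)), (np.float64(0.232), np.int64(0))]
3264 [0.53235898 0.168926   0.21531723] (0.5346471667289734, 0.1684195101261139) 0.028040291741490364
((0.5345138311386108, 0.16840793192386627), (0.054981209337711334, 0.05551756173372269), 141.71617126464844)
tool shift [0.00134946 0.00321273 0.09950111]
```

Call:
{"method": "jog_arm", "body": {
  "series": [
    [1,[0.001,0.003,0.03],[0,0,0]],
    [1,[0.001,0.003,0.06],[0,0,0]],
    [1,[0.001,0.003,0.09],[0,0,0]],
    [1,[0.001,0.003,0.11],[0,0,0]],
    [1,[0.001,0.003,0.118],[0,0,0]],
    [1,[0.001,0.003,0.118],[0,0,0]],
    [1,[0.001,0.003,0.118],[0,0,0]]
  ]
}}

```text
time: 2.3
tool_pos: [0.5327, 0.1718, 0.1897]
tool_rot: [3.141, 0.001, 2.9]
contact_force: [0.1, 0.7, 0.5]
opening: 0.0917
```

Call:
{"method": "jog_arm", "body": {
  "series": [
    [-1,[0,0,0],[0,0,0]],
    [-1,[0,0,0],[0,0,0]],
    [-1,[0,0,0],[0,0,0]],
    [-1,[0,0,0],[0,0,0]],
    [-1,[0,0,0],[0,0,0]],
    [-1,[0,0,0],[0,0,0]],
    [-1,[0,0,0],[0,0,0]],
    [-1,[0,0,0],[0,0,0]]
  ],
  "squeeze": 15
}}

```text
time: 2.97
tool_pos: [0.5323, 0.1687, 0.189]
tool_rot: [-3.138, -0.0, 2.898]
contact_force: [-2.9, -9.5, 3.8]
opening: 0.0558
```

Run:
```python
from h import *
s=status.observe();print(s)
```

```text
{'time': 2.9667, 'qpos': array([ 0.17177201,  0.43586623,  1.48750605, -0.00382055,  1.22009418,
       -1.15444374]), 'qvel': array([-0.00036738,  0.00013265, -0.00021278,  0.00139558,  0.0006791 ,
       -0.00082402]), 'joint_efforts': array([ 4.27779481e+00, -4.53823543e+01, -2.45225573e+01,  2.34920003e+00,
       -1.15857214e+00, -3.00912769e-02]), 'tool_pos': array([0.5323057 , 0.16872807, 0.18897253]), 'tool_rot': array([-3.13755466e+00, -2.65795250e-04,  2.89832748e+00]), 'contact_force': array([-2.87851062, -9.51613018,  3.83599948]), 'torque': array([-1.47663288,  0.43621352, -0.01822861]), 'opening': 0.05577604859193794}
```

The grip is on at 55.8 mm. The 9.5 N side load comes from about 3 mm of offset, so I'll shift by -3 mm in tool y and -2 mm in tool x. Then I'll firm up the grip and start turning: negative about tool z, which is anticlockwise from above.

Call:
{"method": "jog_arm", "body": {
  "series": [
    [-1,[-0.001,-0.002,0],[0,0,0]],
    [-1,[-0.002,-0.003,0],[0,0,0]],
    [-1,[-0.002,-0.003,0],[0,0,0]],
    [-1,[-0.002,-0.003,0],[0,0,0]]
  ],
  "squeeze": 45
}}

```text
time: 3.3
tool_pos: [0.5324, 0.1685, 0.189]
tool_rot: [3.141, -0.003, 2.899]
contact_force: [-6.7, 4.9, 5.2]
opening: 0.0554
```

Call:
{"method": "jog_arm", "body": {
  "series": [
    [-1,[0,0,-0.0005],[0,0,-0.05]],
    [-1,[0,0,-0.001],[0,0,-0.1]],
    [-1,[0,0,-0.0015],[0,0,-0.15]],
    [-1,[0,0,-0.002],[0,0,-0.2]],
    [-1,[0,0,-0.0025],[0,0,-0.25]],
    [-1,[0,0,-0.003],[0,0,-0.3]],
    [-1,[0,0,-0.003],[0,0,-0.3]]
  ]
}}

```text
time: 3.88
tool_pos: [0.5323, 0.1679, 0.192]
tool_rot: [3.141, -0.003, -3.082]
contact_force: [-7.6, 1.6, 6.2]
opening: 0.0552
```

Run:
```python
from h import *
s=status.observe();print(s['torque'],s['contact_force'],s['tool_rot'],s['tool_pos'])
```

```text
[-0.16548702  1.11630421  0.15348981] [-7.60631952  1.60812797  6.24757675] [ 3.14104215 -0.00316326 -3.08160438] [0.53231587 0.1679143  0.19202328]
```

The turn is tracking: yaw went up 0.30 rad and the TCP rose 3 mm. I'll undo the 2 mm x shift, since the load is now in x, and carry on.

Call:
{"method": "jog_arm", "body": {
  "series": [
    [-1,[0.001,0,-0.0005],[0,0,-0.05]],
    [-1,[0.002,0,-0.001],[0,0,-0.1]],
    [-1,[0.002,0,-0.0015],[0,0,-0.15]],
    [-1,[0.002,0,-0.002],[0,0,-0.2]],
    [-1,[0.002,0,-0.0025],[0,0,-0.25]],
    [-1,[0.002,0,-0.003],[0,0,-0.3]],
    [-1,[0.002,0,-0.0035],[0,0,-0.35]],
    [-1,[0.002,0,-0.004],[0,0,-0.4]],
    [-1,[0.002,0,-0.0045],[0,0,-0.45]],
    [-1,[0.002,0,-0.005],[0,0,-0.5]],
    [-1,[0.002,0,-0.005],[0,0,-0.5]]
  ]
}}

```text
time: 4.8
tool_pos: [0.5325, 0.167, 0.1971]
tool_rot: [-3.14, 0.001, -2.583]
contact_force: [0.6, -2.4, 1.7]
opening: 0.0552
```

Run:
```python
from h import *
s=status.observe();print(s['torque'],s['contact_force'],s['tool_rot'],s['tool_pos'],s['qpos'])
snap('wrist','wrist3.png')
```

```text
[-0.56325946 -0.24835322  0.17571392] [ 0.56135486 -2.41730867  1.69909367] [-3.14035468e+00  9.66488747e-04 -2.58291447e+00] [0.53253424 0.16696773 0.19705698] [ 1.66947577e-01  4.26098813e-01  1.47965306e+00 -8.21212431e-04
  1.23447497e+00 -1.96225585e+00]
```

View pics/wrist3.png

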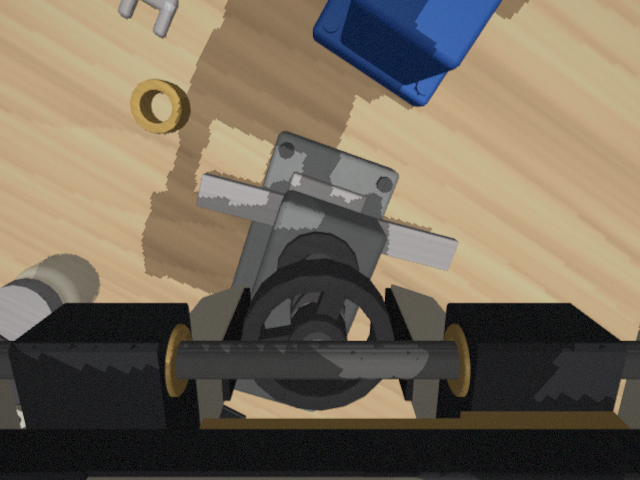

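The wheel is held between the pads at about (315,330), and the bar is still in place. 0.80 rad is done. Next is another 0.40.

Call:
{"method": "jog_arm", "body": {
  "series": [
    [-1,[0,0,-0.0005],[0,0,-0.05]],
    [-1,[0,0,-0.001],[0,0,-0.1]],
    [-1,[0,0,-0.0015],[0,0,-0.15]],
    [-1,[0,0,-0.002],[0,0,-0.2]],
    [-1,[0,0,-0.0025],[0,0,-0.25]],
    [-1,[0,0,-0.003],[0,0,-0.3]],
    [-1,[0,0,-0.0035],[0,0,-0.35]],
    [-1,[0,0,-0.004],[0,0,-0.4]],
    [-1,[0,0,-0.004],[0,0,-0.4]]
  ]
}}

```text
time: 5.6
tool_pos: [0.5328, 0.166, 0.2007]
tool_rot: [-3.14, -0.001, -2.187]
contact_force: [3.1, -6.4, -0.5]
opening: 0.0554
```

Run:
```python
from h import *
s=status.observe();print(s['torque'],s['contact_force'],s['tool_rot'],s['tool_pos'],s['qpos'])
```

```text
[-1.0767123  -0.47623372 -1.09824837] [ 3.06509537 -6.42811787 -0.51478771] [-3.13955253e+00 -5.75086130e-04 -2.18664018e+00] [0.53277191 0.16602033 0.20071759] [ 1.65802125e-01  4.23102224e-01  1.47382471e+00 -1.94870249e-03
  1.24362342e+00 -2.35932197e+00]
```

The torque about z jumped to -1.1 N·m, which suggests the stop. I'll confirm with a small probe.

Call:
{"method": "jog_arm", "body": {
  "series": [
    [-1,[0,0,0],[0,0,-0.02]],
    [-1,[0,0,0],[0,0,-0.04]],
    [-1,[0,0,0],[0,0,-0.04]]
  ]
}}

```text
time: 5.85
tool_pos: [0.5329, 0.1661, 0.2007]
tool_rot: [-3.14, -0.0, -2.149]
contact_force: [2.9, -6.9, -0.8]
opening: 0.0558
```

Run:
```python
from h import *
s=status.observe();print(s['torque'],s['contact_force'],s['tool_rot'],s['tool_pos'],s['qpos'])
snap('wrist','wrist4.png')
```

```text
[-0.93610602 -0.53149508 -1.22226902] [ 2.93979956 -6.92514618 -0.79453196] [-3.13959058e+00 -1.22993394e-04 -2.14872534e+00] [0.53291462 0.16605717 0.20070376] [ 1.65595368e-01  4.23150680e-01  1.47378697e+00 -1.52688140e-03
  1.24326491e+00 -2.39757820e+00]
```

View pics/wrist4.png

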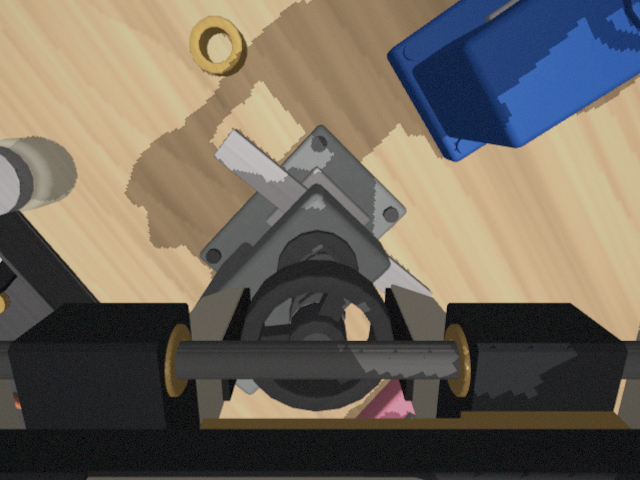

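The torque levels off at about 1.2 N·m while the tool turns on by 0.04 rad. The pads are slipping on a blocked wheel, so it is at the stop. I'll open, then lift straight up.

Call:
{"method": "jog_arm", "body": {
  "series": [
    [1,[0,0,0],[0,0,0.01]],
    [1,[0,0,0],[0,0,0.01]],
    [1,[0,0,0],[0,0,0.01]],
    [1,[0,0,0],[0,0,0.01]],
    [1,[0,0,0],[0,0,0.01]],
    [1,[0,0,0],[0,0,0.01]],
    [1,[0,0,0],[0,0,0.01]],
    [1,[0,0,0],[0,0,0.01]]
  ]
}}

```text
time: 6.57
tool_pos: [0.5319, 0.1676, 0.2007]
tool_rot: [3.142, 0.0, -2.154]
contact_force: [-0.2, 0.1, -0.0]
opening: 0.0916
```

Run:
```python
from h import *
s=status.observe();print(s['torque'],s['contact_force'],s['tool_rot'],s['tool_pos'],s['opening'])
```

```text
[0.09104028 0.10660186 0.05610187] [-0.16873721  0.06285089 -0.01273158] [ 3.14153374e+00  1.53776762e-04 -2.15428245e+00] [0.53189556 0.16756854 0.20072496] 0.09156169056095172
```

Call:
{"method": "jog_arm", "body": {
  "series": [
    [1,[0,0,-0.02],[0,0,0]],
    [1,[0,0,-0.05],[0,0,0]],
    [1,[0,0,-0.08],[0,0,0]],
    [1,[0,0,-0.11],[0,0,0]],
    [1,[0,0,-0.11],[0,0,0]],
    [1,[0,0,-0.11],[0,0,0]]
  ]
}}

```text
time: 7.07
tool_pos: [0.5326, 0.1676, 0.3125]
tool_rot: [-3.139, 0.003, -2.154]
contact_force: [-0.1, -1.0, -0.1]
opening: 0.0916
```

Run:
```python
from h import *
from scipy.spatial.transform import Rotation as R
s,d=snap('wrist','wrist5.png');snap('side','side5.png');print(s['tool_pos'],s['contact_force'],s['time'])
W=np.eye(4);W[:3,:3]=R.from_euler('xyz',s['tool_rot']).as_matrix();W[:3,3]=s['tool_pos']
P=pts(d,W@d['tool_from_camera']).reshape(-1,3)
Q=P[(np.hypot(P[:,0]-.5335,P[:,1]-.168)<.035)&(P[:,2]>.19)&(P[:,2]<.245)]
h=np.histogram(Q[:,2],bins=np.arange(.19,.246,.002));print([(round(a,3),int(b)) for a,b in zip(h[1],h[0])])
m=np.median(Q[:,2]);t=Q[abs(Q[:,2]-m)<.003];print(m,cv2.minEnclosingCircle(t[:,:2].astype(np.float32)))
# bar, bright grey at z~.05: compare side views
for f in('side0','side5'):
    e=np.load(f'pics/{f}.npz');P=pts(e);i=e['img'].astype(int)
    M=(P[...,2]>.044)&(P[...,2]<.056)&(np.hypot(P[...,0]-.55,P[...,1]-.17)<.14)&(i.min(-1)>120)&(np.ptp(i,axis=-1)<40)
    q=P[M][:,:2];print(f,M.sum(),cv2.minAreaRect(q.astype(np.float32)),q.mean(0))
```

```text
[0.5325685  0.16761011 0.31246093] [-0.14199366 -0.97375308 -0.0774851 ] 7.0667
[(np.float64(0.19), 13), (np.float64(0.192), 17), (np.float64(0.194), 13), (np.float64(0.196), 18), (np.float64(0.198), 14), (np.float64(0.2), 20), (np.float64(0.202), 16), (np.float64(0.204), 17), (np.float64(0.206), 19), (np.float64(0.208), 23), (np.float64(0.21), 78), (np.float64(0.212), 125), (np.float64(0.214), 133), (np.float64(0.216), 162), (np.float64(0.218), 148), (np.float64(0.22), 377), (np.float64(0.222), 523), (np.float64(0.224), 457), (np.float64(0.226), 2563), (np.float64(0.228), 279), (np.float64(0.23), 116), (np.float64(0.232), 196), (np.float64(0.234), 1), (np.float64(0.236), 0), (np.float64(0.238), 0), (np.float64(0.24), 0), (np.float64(0.242), 0)]
0.22652618549081682 ((0.534405529499054, 0.16823120415210724), 0.027959663420915604)
side0 505 ((0.5279582738876343, 0.17380985617637634), (0.029040049761533737, 0.2021547108888626), 17.025876998901367) [0.53028003 0.16543274]
side5 561 ((0.5230904817581177, 0.1711726039648056), (0.040000028908252716, 0.20159466564655304), 16.72568702697754) [0.530249   0.16495755]
```

View pics/side5.png

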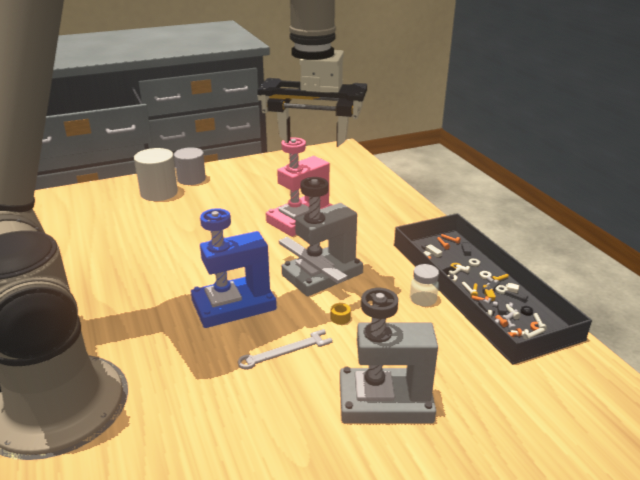

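View pics/wrist5.png

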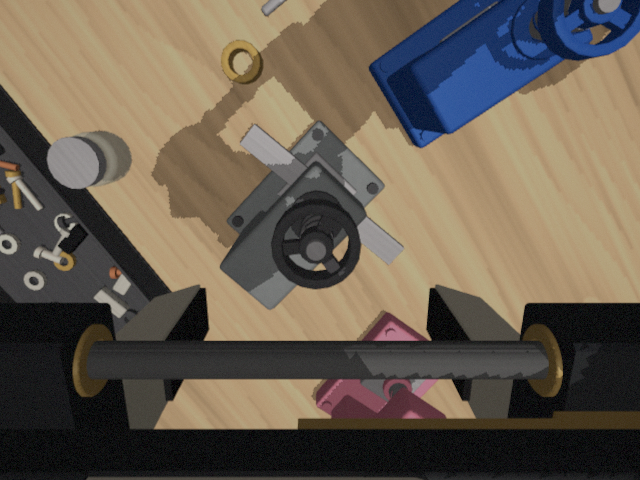

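The side view shows the raised wheel at (314,188), the bar unmoved and the empty press untouched. The rim top rose 11.2 mm, from 215.3 to 226.5 mm, which matches about 1.15 rad of turn up to the stop. Nothing is touching the gripper, so I'm handing in.

```bash
python3 -c "
from cell import job
print(job.hand_in())"
```

```text
the job is handed in; nothing more can be done
None
```

I gripped the wheel of the press with the bar and turned it about 1.2 rad anticlockwise, rising with the screw. At the stop I opened the gripper and lifted clear. I handed in at about 7.2 s of the 35 s; no verdict was reported.

- **Stop reached:** the torque about the screw axis jumped to about 1.1–1.2 N·m, against the wheel's stated 0.3 N·m. It then levelled off while the pads slipped about 0.04 rad.
- **Rise:** the rim top rose 11.2 mm, or about 1.1–1.2 rad. That fits a start near 0.25 rad. I inferred the final angle from the stop torque and this rise, and did not measure it from the spokes.
- **Bar:** its mean position changed by less than 1 mm. A box fitted around it shifted by about 5.5 mm and came out wider than the bar (40 mm against 25 mm), so I put that down to a mask artefact. Both are within the 20 mm limit.
- **Empty press:** I never went near it, and it looks unchanged in the last side view. I did not measure its wheel again.
- **Contact at the end:** the gripper was open and clear above the press, with a force reading of about 1 N, similar to the noise in free air.

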